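# Read a sample tube against the sealed standard in a pull-carriage tube reader

## Task

Load the tube reader: first stand the short sealed standard (wide flat cap) fully down in the carriage's front pocket, the one nearer the pull knob, and after it, so that it has no time to settle, the longer capped sample tube fully down in the rear pocket. Then pull the spring-return knob out until the standard stands in line with the beam line of the light head and pause there for about a second to zero the reader, then pull on until the sample tube stands in line with the beam. Finish while still holding the knob there against its spring for the reading, with both tubes upright in their pockets; do not tip a tube over, and leave the cup, timer and marker alone.

Things in the scene. Friction and masses are not known exactly. Their poses are not given: they have to be found in the camera images.
- standard_mid (a point): the sealed standard: an upright tube of milky glass, 88 mm tall with a 13.2 mm thick shank that narrows at its foot, and a wide black ribbed cap, 22 mm in diameter, over its top 16 mm; loose, 22 g; it stands 34 mm deep in a hole of the tube block. This point lies on its axis half-way up (44 mm above its foot); z along the tube, up. Take it by the cap from above (cap centre 36 mm above this point)
- sample_mid (a point): the sample tube: a slender clear tube, 100 mm tall with a 13.2 mm shank and a narrow cap, 16 mm in diameter, over its top 17 mm; loose, about 12 g; it stands 34 mm deep in a hole of the tube block, and is the only slim-capped tube there. This point lies on its axis half-way up (50 mm above its foot); z along the tube, up. Take it by the cap from above (cap centre 41 mm above this point)
- tube_block: fixed aluminium block, 66 x 124 x 42 mm (x, y, z), with two rows of three 15.5 mm holes, 34 mm deep; the two tubes stand in two opposite corner holes, 42 mm to either side of its middle along its y and 17 mm along its x, either way round. Origin: centre of its underside, z up
- reader: the tube reader, fixed to the worktop: white instrument base 250 x 110 mm, aluminium side rails (top 30 mm above the worktop), a 60 mm high aluminium front plate, and at the rear a white housing with a display, 88 mm high at most. Its x axis points from the pull knob to the rear, so the carriage is pulled out along its -x. Origin on the worktop, 92 mm behind the front plate's face
- light_head: the light head: two black posts, 26 mm wide along x, that stand on the reader's side rails left and right of the carriage, their tops 82 mm above the worktop, each with a lens on its inner face and a white beam line on its top. It is fixed, but clamped at a different place along the rails each time. Its axes are parallel to the reader's; origin in the middle between the posts at worktop level; the beam runs along y through x = 0
- beam (a point): the middle of the light beam between the two posts, 70 mm above the worktop; axes parallel to the reader's. A pocket is in line with the beam when it has no offset from this point along the reader's x
- pocket_front (a point): centre of the mouth of the carriage's front pocket (the one nearer the knob), 56 mm above the worktop: a round 15.5 mm pocket, 30 mm deep, so a seated tube's foot is 26 mm above the worktop. It moves with the carriage. White index lines on the carriage mark both pockets. With the carriage home it is 25 to 37 mm behind (+x of) the beam
- pocket_rear (a point): centre of the mouth of the rear pocket, the same size and height, 34 mm behind the front pocket along the reader's x; moves with the carriage
- pull_knob (a point): centre of the black ribbed cylindrical knob, 25 mm in diameter and 26 mm long, its axis level along the reader's x, on an 8 mm steel rod that comes out of the front plate, at the end of the carriage. The point is 45 mm above the worktop, 32 mm in front of the front plate's face when home; x axis as the reader's. Can be pinched from above across its sides
- carriage (a joint): how far the carriage (with knob, rod and both pockets) is pulled out along the reader's -x, in m: 0 home, 0.078 at its stop. A steel strip spring, coiled in the rear housing, draws it home with about 2.5 N at 0 growing by 0.5 N each 10 mm; nothing latches it, so it runs back home when let go
- analyser: large white cabinet (four-bay analyser), 304 x 282 x 305 mm (x, y, z), fixed behind the tube block and to the right of the reader; nothing to do with the job, but keep the arm and gripper clear of it: go round in front of it. Origin: centre of its underside, its front face 153 mm nearer the robot
- specimen_cup: white lidded specimen cup, 61 mm across and 67 mm tall, loose; not part of the job, leave alone. Origin: centre of its underside
- timer: small white bench timer, 60 x 62 x 17 mm, loose; leave alone. Origin: centre of its underside
- marker: capped marker pen lying down, 17 x 135 x 16 mm, its length along its y, loose; leave alone. Origin: centre of its underside

How it is judged:
On the way, in this order (a step that is already met when the one before it is completed fails the run):
1. the standard stands fully down in the front pocket, carriage home (horizontal distance between standard_mid and pocket_front below 0.004 m and height (world z) of standard_mid below 0.0725 m and angle between standard_mid's own z axis and vertical below 0.14 rad and value of joint carriage below 0.006 m), for 0.2 s.
2. then the sample tube stands fully down in the rear pocket, carriage home (horizontal distance between sample_mid and pocket_rear below 0.0045 m and height (world z) of sample_mid below 0.0785 m and angle between sample_mid's own z axis and vertical below 0.14 rad and value of joint carriage below 0.006 m), for 0.2 s.
3. the front pocket with the standard is held in line with the beam for at least half a second (x of pocket_front in the frame of light_head between -0.003 and 0.003 m and contact force between the fingers and carriage above 1 N and horizontal distance between standard_mid and pocket_front below 0.0045 m and height (world z) of standard_mid below 0.0725 m), for 0.5 s.
At the end, for the whole second after the job is handed in: The fingers hold the knob (over 1 N), the carriage at rest with the rear pocket within 3 mm of the beam; sample in the rear and standard in the front pocket, each within 4.5 mm of the pocket axis half-way up, 2.5 mm of its floor and 8 degrees of upright (x of pocket_rear in the frame of light_head between -0.003 and 0.003 m and contact force between the fingers and carriage above 1 N and velocity of joint carriage between -0.005 and 0.005 m/s and horizontal distance between sample_mid and pocket_rear below 0.0045 m and height (world z) of sample_mid below 0.0785 m and angle between each of sample_mid, standard_mid's own z axis and vertical below 0.14 rad and horizontal distance between standard_mid and pocket_front below 0.0045 m and height (world z) of standard_mid below 0.0725 m); the arm keeps its last pose, push and grip.
It fails at once if a tube is tipped over (angle between any of sample_mid, standard_mid's own z axis and vertical above 0.7 rad).
It fails at once if the cup, timer or marker is pushed out of place by more than 25 mm (distance of any of specimen_cup, timer, marker from where it was at the start of the episode above 0.025 m).
It also fails if it takes over 69 s, if anything falls off the work surface, if the arm or the gripper's body presses on something with over 40 N, if the wrist force passes 120 N, or if a joint passes its speed limit or range.

## Robot

A 6-joint arm with a two-finger parallel gripper is mounted at the origin on a cart in front of the work surface, level with it; the furniture and walls round the work are solid. World frame = base frame: x ahead of the robot, y to its left, z up, the work surface at z = 0. Lengths are in m, angles in rad, forces in N, time in s.
With the tool pointing down it reaches from about 0.25 to 0.8 m from the base axis. Payload 3.9 kg.
Tool frame: the origin (TCP) lies at the very end of the fingers, on their centre line; the grasp point (between the pads) lies behind it (bot.grasp_offset is the z of the grasp point in the tool frame, in m); z points along the fingers, y is the line along which they close (so a half turn about z gives the same grasp; the last joint's range is limited). The gripper opens to 85 mm and grips with 20 to 120 N. Pads are 22 mm wide; open, the fingers measure 114 mm over their backs; the gripper's body (76 mm by 85 mm) begins 54 mm behind the grasp point. The pads swing forward as they close: fully open they stand 13 mm farther back than shut.
Start: joints at [-1.317, 0.26, -0.138, 1.173, 0, 1.571], TCP at [0.132, -0.508, 0.231] pointing down, gripper open.
Joint ranges: [-2.78, 2.78], [-0.83, 1.72], [-1.28, 1.37], [-1.9, 2.12], [-1.57, 1.48], [-3.14, 3.14]. Speed limits (rad/s): [2.57, 2.57, 3.14, 3.14, 3.14, 3.14].

## Interface

Orientations are given as a unit quaternion [w, x, y, z].
In Python, from plant import bot gives the robot as it stands. The module is installed in compiled form; this text tells all that it offers. Calls block until the motion is done:
- bot.reach(position, orientation): joint-space move of the TCP to a pose.
- bot.line_to(position, rot=None, max_speed=0.15): straight line of the TCP; rot=None keeps the orientation; max_speed is the mean speed in m/s.
- bot.goto_joints(angles): joint-space move.
- bot.gripper_to(opening, f_grip=None): opening from 0.0 (shut) to 1.0 (fully open); f_grip is the grip in N (None keeps the last); returns when the fingers have stopped.
- bot.pause(seconds).
- bot.ik(position, orientation): joint angles nearest the present ones, or None.
- bot.snapshot(name): name is "side" or "top"; returns (picture, depth): 384x512x3 uint8, red, green, blue; 384x512 float32, m along the optical axis (not along the pixel's ray), 0 where there is no reading.
- bot.camera_info(name): a dict with "intrinsics" (3x3 intrinsics, pixels), "rvec" (rotation vector, rad) and "tvec" (3), from world to camera coordinates, as OpenCV has them. Camera axes: x right, y down, z forward; pixel columns grow to the right and rows downward; lengths in m; the calibration is good to about 2 mm. A picture is of the moment at which its call begins. camera_info takes no time and is no camera call.
A pose or a line that the arm cannot do raises bot.Unreachable and nothing moves.
- bot.hand_in(): hands the job in; it is judged then, once.
Readings, each from a call of its own:
- bot.read_clock(): time.
- bot.read_joint_positions(): joint angles.
- bot.read_qd(): joint speeds.
- bot.read_tau(): joint torques, N m.
- bot.read_tool_pos(): TCP position.
- bot.read_orientation(): TCP orientation.
- bot.read_contact_force(): force on the tool from outside, world axes, zero at the start.
- bot.read_moment(): the same for the moment, N m.
- bot.read_opening(): opening from 0.0 (shut) to 1.0 (fully open).
- bot.read_grip_force(): force on a finger pad.
Only numpy, scipy, OpenCV 4.12 (cv2) and the standard library are available. Lean on these libraries where they do the work, as an engineer would, in place of code of your own. Each camera call takes 0.05 s, during which the arm holds its last target. There are 200 camera calls.

## Working session

There is one attempt and no reset: what is moved stays moved. The work goes in short steps, each a Python script; the robot and the scene stay as the last script left them, time stands still between calls to the robot, and variables do not carry over. Pictures are saved under pics/ and viewed, at most 10 in all, crops included, and the job is handed in when it is done.

```bash
mkdir -p pics; cat > h.py <<'E'
import numpy as np, cv2
from plant import bot
def cam(n):
    c=bot.camera_info(n); K=np.array(c["intrinsics"],float); R=cv2.Rodrigues(np.array(c["rvec"],float))[0]; t=np.array(c["tvec"],float).ravel()
    return K,R,t
def onplane(n,uv,z):
    K,R,t=cam(n); uv=np.atleast_2d(uv).astype(float)
    d=(np.c_[uv,np.ones(len(uv))]@np.linalg.inv(K).T)@R; o=-R.T@t
    return o+d*((z-o[2])/d[:,2])[:,None]
def proj(n,P):
    K,R,t=cam(n); p=(np.atleast_2d(P)@R.T+t)@K.T; return p[:,:2]/p[:,2:]
def cloud(n,depth):
    K,R,t=cam(n); v,u=np.indices(depth.shape)
    p=np.stack([u,v,np.ones_like(u)],-1)@np.linalg.inv(K).T*depth[...,None]
    return (p-t)@R
def save(name,img): cv2.imwrite("pics/"+name,img[...,::-1])
E
python3 - <<'E'
from h import *
for n in("side","top"):
    p,d=bot.snapshot(n); np.savez("pics/%s0.npz"%n,p=p,d=d)
    save(n+"0.png",cv2.resize(p,(768,576),interpolation=cv2.INTER_CUBIC))
    K,R,t=cam(n); print(n,-R.T@t,R[2],K[0,0])
print(bot.grasp_offset,bot.read_orientation(),bot.read_clock())
E
```

```text
side [ 0.33815707 -0.81449408  0.82767355] [ 0.22681504  0.74203899 -0.63081937] 350.63646314232864
top [0.44701747 0.03821861 1.07180357] [ 0.1226106   0.00336054 -0.99244917] 357.7892907509352
-0.0187 [-8.84783892e-04  9.91959262e-01  1.26554439e-01 -1.14850076e-04] 0.1
```

View pics/top0.png

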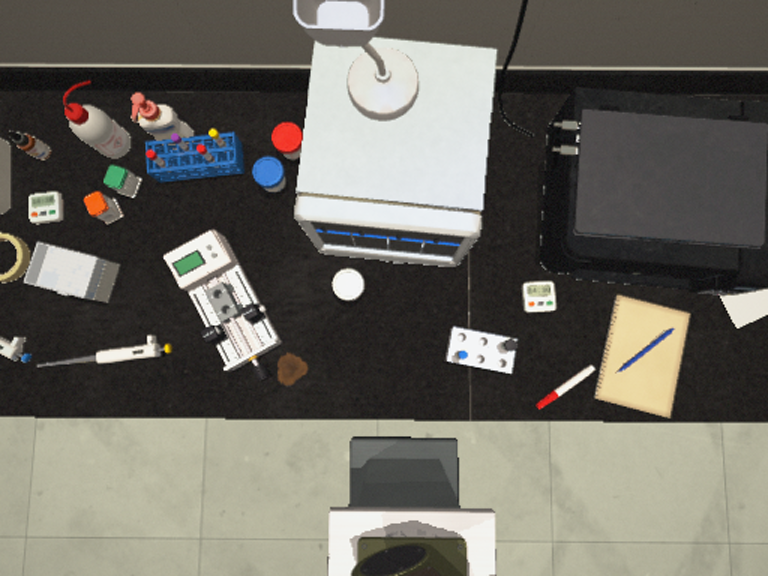

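View pics/side0.png

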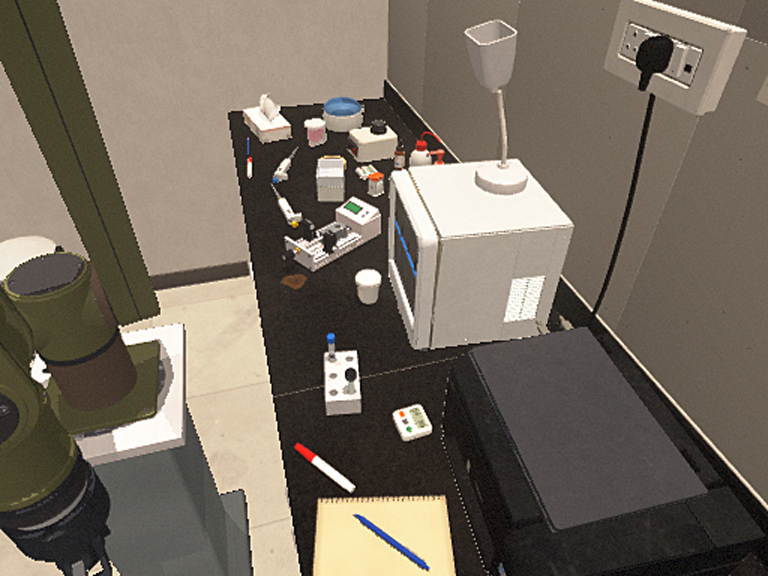

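The top view shows the block at about (481,350) of 768 px, with the black-capped standard at (507,345) and the blue-capped sample at (461,355). The reader's knob is at (262,368), its posts at (213,332) and (252,311), and the carriage pockets at about (222,300). In the side view the blue cap is at (331,338) and the black cap at (350,375). I'll zoom in next.

```bash
python3 - <<'E'
from h import *
z=np.load("pics/top0.npz"); p=z["p"]; d=z["d"]; C=cloud("top",d)
a=cv2.resize(p[148:260,104:194],None,fx=6,fy=6,interpolation=cv2.INTER_NEAREST)[:,:]
a=cv2.resize(p[150:256,106:192],(474,584),interpolation=cv2.INTER_NEAREST)
b=cv2.resize(p[212:254,294:350],(320,240),interpolation=cv2.INTER_NEAREST)
m=np.zeros((590,800,3),np.uint8); m[:584,:474]=a; m[:240,478:798]=b
s=np.load("pics/side0.npz")["p"]; c=cv2.resize(s[215:285,208:248],(180,315),interpolation=cv2.INTER_NEAREST); m[245:560,478:658]=c
save("zoom.png",m)
print("black cap top z", [C[y,x].round(3).tolist() for x,y in((338,230),(307,237),(320,233),(148,207))])
E
```

```text
black cap top z [[0.463, -0.169, 0.094], [0.444, -0.083, 0.107], [0.455, -0.129, 0.038], [0.526, 0.365, 0.049]]
```

View pics/zoom.png

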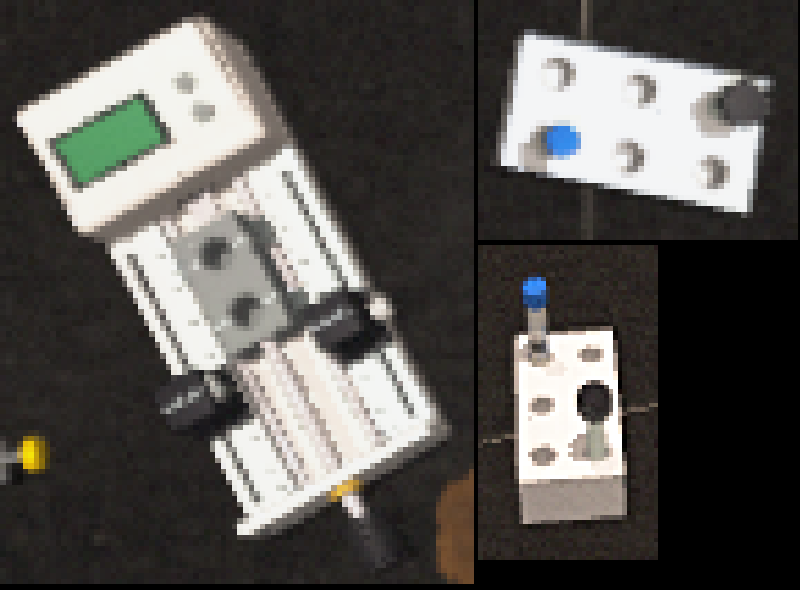

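The zoom shows the grey carriage with its front mouth at (243,308) and rear mouth at (217,252) in the left crop. The black posts are at (200,400) and (338,325), and the knob is at (370,530). Next I'll measure these numerically.

```bash
python3 - <<'E'
from h import *
S={}
for n in("top","side"):
    z=np.load("pics/%s0.npz"%n); S[n]=(z["p"],cloud(n,z["d"]),cv2.cvtColor(z["p"],cv2.COLOR_RGB2HSV))
def cen(n,m):
    v,u=np.nonzero(m); return np.array([u.mean(),v.mean()]),len(u)
for n in S:
    p,C,h=S[n]; X,Y,Z=C[...,0],C[...,1],C[...,2]
    box=(abs(X-.455)<.06)&(abs(Y+.127)<.08)
    print(n,"sample top depth",C[box&(Y>-.11)&(Z>.1)].mean(0).round(4) ,(box&(Y>-.11)&(Z>.1)).sum())
    print(n,"std top depth",C[box&(Y<-.14)&(Z>.088)].mean(0).round(4),(box&(Y<-.14)&(Z>.088)).sum())
    blue=(h[...,0]>95)&(h[...,0]<125)&(h[...,1]>110)&box
    c,k=cen(n,blue); print("blue",c,k,onplane(n,c,.108).round(4),onplane(n,c,.0995).round(4))
    blk=(p.max(2)<100)&box&(Y<-.14)&(Z>.07); c,k=cen(n,blk); print("blk",c,k,onplane(n,c,.096).round(4),onplane(n,c,.088).round(4))
    # reader posts
    rb=(abs(X-.53)<.12)&(abs(Y-.36)<.14)
    t=(rb&(Z>.07)&(Z<.09)&(p.max(2)<110))
    q=C[t]; print("posts",len(q)); 
    k,l=cv2.connectedComponents(t.astype(np.uint8))
    for i in range(1,k):
        if (l==i).sum()>8: 
            r=C[l==i]; print(i,len(r),r.mean(0).round(4),np.median(r[:,2]).round(4), onplane(n,cen(n,l==i)[0],.082).round(4))
p,C,h=S["top"]
g=p[190:235,128:185].max(2)
np.set_printoptions(linewidth=400)
print("cols128..182 rows190..");print(p[188:216,138:164,0])
print((C[188:216,138:164,2]*1000).round().astype(int))
E
```

```text
top sample top depth [ 0.4461 -0.0863  0.1071] 30
top std top depth [ 0.4647 -0.1743  0.0945] 56
blue [308.33333333 236.125     ] 24 [[ 0.4464 -0.0867  0.108 ]] [[ 0.4464 -0.0878  0.0995]]
blk [339.66 229.6 ] 50 [[ 0.4645 -0.1733  0.096 ]] [[ 0.4646 -0.1751  0.088 ]]
posts 204
1 13 [0.6263 0.4017 0.0755] 0.074 [[0.6251 0.3994 0.082 ]]
6 11 [0.6017 0.4459 0.0762] 0.0764 [[0.6008 0.4436 0.082 ]]
12 82 [0.5222 0.3041 0.079 ] 0.0793 [[0.5219 0.3033 0.082 ]]
13 86 [0.4808 0.3762 0.0793] 0.0796 [[0.4807 0.3753 0.082 ]]
side sample top depth [ 0.4487 -0.0892  0.1068] 27
side std top depth [ 0.4665 -0.1786  0.0949] 54
blue [220.06451613 225.19354839] 31 [[ 0.4476 -0.0921  0.108 ]] [[ 0.4489 -0.0836  0.0995]]
blk [233.25       249.39285714] 56 [[ 0.4651 -0.1817  0.096 ]] [[ 0.4665 -0.1748  0.088 ]]
posts 83
9 32 [0.4823 0.372  0.079 ] 0.0803 [[0.4818 0.3672 0.082 ]]
10 39 [0.5236 0.3    0.0787] 0.08 [[0.5227 0.2951 0.082 ]]
cols128..182 rows190..
[[132 161 219 236 236 239 237 213 209 177 123 207 185 225 207 217 242 243 244 244 244 244 189  88 236 244]
 [167 242 243 239 238 237 216 209 176 169
[... 5873 characters left out ...]
 42   33   24   12   75   79   82]
 [  28   30   30   29   31   29   29   33   57   53   54   56   57   55   56   53   49   44   31   27   20   17   17   16   75   80]
 [  31   27   30   31   28   28   30   29   58   54   53   54   56   57   49   48   47   48   21   20   16   21   13   17   17   81]
 [  28   31   28   30   29   32   27   33   34   57   56   56   53   39   38   45   47   48   44   20   18   16   20   15   15   16]
 [  33   26   28   27   24   28   27   33   29   54   49   44   38   29   26   18   48   47   48   17   15   18   17   17   14   19]
 [  28   29   27   31   32   33   29   28   30   26   28   29   25   12   15 1072   44   48   46   41   15   22   17   13   14   15]]
```

```bash
cat > meas.py <<'E'
from h import *
def holes():
    p=np.load("pics/top0.npz")["p"][...,0].astype(float); out=[]
    for cu,cv in((150,206),(144.6,195.5)):
        for _ in range(3):
            v,u=np.indices(p.shape); w=np.clip((162-p)/25,0,1)*((u-cu)**2+(v-cv)**2<4.3**2)
            cu,cv=(w*u).sum()/w.sum(),(w*v).sum()/w.sum()
        out.append((cu,cv))
    return out
if __name__=="__main__":
    print("cx",[cam(n)[0][:2,2] for n in("top","side")])
    H=holes(); P=onplane("top",H,.056); print(H,P.round(4)); e=P[1]-P[0]; print("pitch",np.linalg.norm(e[:2]),"ang",np.degrees(np.arctan2(e[1],e[0])))
    for n in("top","side"):
        z=np.load("pics/%s0.npz"%n); p=z["p"]; C=cloud(n,z["d"]); X,Y,Z=np.moveaxis(C,-1,0)
        cs=[]
        for c in((.5225,.3035),(.4815,.3755)):
            m=(np.hypot(X-c[0],Y-c[1])<.035)&(Z>.0765)&(Z<.086); q=C[m][:,:2].astype(np.float32); cs.append(q.mean(0)); v,u=np.nonzero(m)
            print(n,"post",len(q),q.mean(0).round(4),cv2.minAreaRect(q), onplane(n,[u.mean(),v.mean()],.082).round(4))
        f=cs[1]-cs[0]; print("posts dist",np.linalg.norm(f),"x ang",np.degrees(np.arctan2(f[1],f[0]))-90,(cs[0]+cs[1])/2)
        # knob
        m=(np.hypot(X-.43,Y-.31)<.045)&(Z>.03)&(Z<.065)&(p.max(2)<110)
        q=C[m]; print("knob",len(q),q.mean(0).round(4),q.max(0).round(4),cv2.minAreaRect(q[:,:2].astype(np.float32)))
        # rails / white base outline direction
        m=(np.hypot(X-.53,Y-.36)<.1)&(Z>.025)&(Z<.034)&(p.min(2)>190)
        print("rails",m.sum(),cv2.minAreaRect(C[m][:,:2].astype(np.float32)))
        # block
        m=(abs(X-.455)<.06)&(abs(Y+.127)<.09)&(Z>.034)&(Z<.05); r=cv2.minAreaRect(C[m][:,:2].astype(np.float32)); print("block",r)
E
python3 meas.py
```

```text
cx [array([260.65784169, 191.35888343]), array([257.40586016, 190.38744572])]
[(np.float64(149.78838709677416), np.float64(205.80516129032256)), (np.float64(144.48564294631709), np.float64(195.48064918851435))] [[0.529  0.3572 0.056 ]
 [0.5585 0.3737 0.056 ]]
pitch 0.03378904897802985 ang 29.22473694752056
top post 83 [0.5225 0.3055] ((0.522707462310791, 0.3053179383277893), (0.02507869526743889, 0.024596070870757103), 29.003807067871094) [[0.5223 0.3049 0.082 ]]
top post 85 [0.481  0.3773] ((0.48126813769340515, 0.37697166204452515), (0.025458279997110367, 0.02595757506787777), 28.57781410217285) [[0.4809 0.3766 0.082 ]]
posts dist 0.08296047 x ang 30.006851 [0.50176954 0.341425  ]
knob 109 [0.4159 0.2938 0.0502] [0.4555 0.3543 0.0607] ((0.418287456035614, 0.30938875675201416), (0.052608903497457504, 0.0833725854754448), 16.822053909301758)
rails 738 ((0.5207036137580872, 0.35181719064712524), (0.1626695692539215, 0.10871367901563644), 29.766376495361328)
block ((0.45515766739845276, -0.13134582340717316), (0.12481440603733063, 0.06601859629154205), 79.40837097167969)
side post 34 [0.5236 0.3023] ((0.5236327052116394, 0.3021281957626343), (0.025663437321782112, 0.027488134801387787), 19.674406051635742) [[0.5234 0.3006 0.082 ]]
side post 29 [0.4834 0.3734] ((0.48366495966911316, 0.37307363748550415), (0.025444116443395615, 0.02815156616270542), 32.31269454956055) [[0.4832 0.372  0.082 ]]
posts dist 0.08173532 x ang 29.51094 [0.5035178 0.3378334]
knob 54 [0.4146 0.2874 0.05  ] [0.43   0.3484 0.0596] ((0.4135434627532959, 0.3109152317047119), (0.030437687411904335, 0.07463299483060837), 2.83430814743042)
rails 118 ((0.527488112449646, 0.35429805517196655), (0.1558837890625, 0.11103349924087524), 28.367698669433594)
block ((0.45795130729675293, -0.13167691230773926), (0.12716630101203918, 0.0657704770565033), 79.5643310546875)
```

```bash
cat >> h.py <<'E'
TH=np.radians(29.6); EX=np.array([np.cos(TH),np.sin(TH),0]); EY=np.array([-EX[1],EX[0],0])
def down(deg):
    a=np.radians(deg); y=np.array([np.cos(a),np.sin(a),0]); z=np.array([0,0,-1.]); x=np.cross(y,z)
    from scipy.spatial.transform import Rotation as Ro
    q=Ro.from_matrix(np.c_[x,y,z]).as_quat(); return np.r_[q[3],q[:3]]
Q=down(29.6-90)
E
python3 - <<'E'
from h import *
z=np.load("pics/top0.npz"); C=cloud("top",z["d"]); m=(C[...,2]>.2)&(abs(C[...,1]-.0)<.3)&(C[...,2]<.32)
print("cabinet x,y min/max",np.percentile(C[m],1,axis=0),np.percentile(C[m],99,axis=0))
c=onplane("top",[[348/1.5,285/1.5],[173.1,246.2]],[.067,.05]); print("cup,knob",c.round(3))
s=np.array([.4654,-.1759,0])
bot.gripper_to(.55,25)
bot.reach(s+[0,0,.16],Q); f0=np.array(bot.read_contact_force())
bot.line_to(s+[0,0,.069],max_speed=.12)
print(bot.read_contact_force()-f0)
bot.gripper_to(0,25); print("open",bot.read_opening(),bot.read_grip_force(),bot.read_tool_pos(),bot.read_contact_force()-f0,bot.read_joint_positions())
bot.line_to(s+[0,0,.16],max_speed=.15)
print("open",bot.read_opening(),bot.read_contact_force()-f0,bot.read_clock())
p,d=bot.snapshot("side"); np.savez("pics/s1.npz",p=p,d=d); save("s1.png",cv2.resize(p[150:300,160:320],(640,600)))
E
```

```text
cabinet x,y min/max [ 0.13510506 -0.28990771  0.20131959] [1.01310394 0.27326438 0.30631702]
cup,knob [[0.575 0.123 0.067]
 [0.416 0.288 0.05 ]]
[-0.22629915 -0.4126664   1.21390362]
open 0.24808771978788186 24.35367912054062 [ 0.46618472 -0.17616039  0.06984094] [-0.07903897 -0.77603947  4.38104309] [-3.61306821e-01  3.42410848e-01 -4.79404917e-01  7.47054669e-01
  2.55299735e-05  2.26361887e+00]
open 0.24534855514451487 [-0.91155481  0.38171512  0.08983359] 4.3083
```

View pics/s1.png

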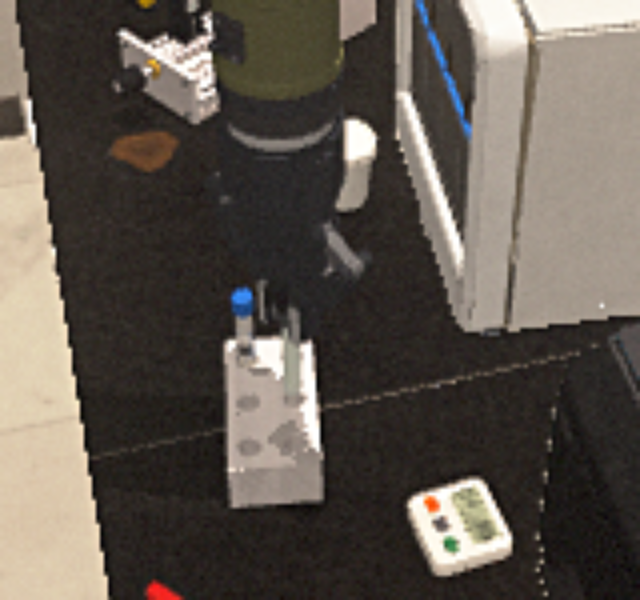

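The standard is held and hangs upright (shank from about (290,330) to (295,400)). I'll carry it round the front to above the front pocket and compare the tube with the pocket in both views.

```bash
python3 - <<'E'
from h import *
P=np.array([.5298,.3560,0]); 
bot.line_to([.42,-.10,.2],max_speed=.25)
bot.line_to([.42,.14,.2],max_speed=.3)
bot.line_to(P+[0,0,.2],max_speed=.3)
bot.line_to(P+[0,0,.135],max_speed=.15)
print(bot.read_clock(),bot.read_tool_pos(),bot.read_opening())
m=np.zeros((480,800,3),np.uint8)
for i,n in enumerate(("side","top")):
    p,d=bot.snapshot(n); np.savez("pics/%s2.npz"%n,p=p,d=d)
    u,v=proj(n,P+[0,0,.07])[0]; print(n,u,v,proj(n,P+[0,0,.056]))
    u,v=int(u),int(v); m[:480,i*402:i*402+398]=cv2.resize(p[v-30:v+30,u-25:u+25],(398,480),interpolation=cv2.INTER_NEAREST); print("crop",u-25,v-30)
save("z2.png",m)
E
```

```text
Traceback (most recent call last):
plant.Unreachable: the arm cannot follow that straight line within its joint ranges
```

```bash
echo 'Q=down(119.6)' >> h.py; python3 - <<'E'
from h import *
P=np.array([.5298,.3560,0]); 
print(bot.read_tool_pos(),bot.ik(P+[0,0,.135],Q))
bot.reach([.42,.08,.21],Q); print(bot.read_clock())
bot.line_to([.44,.2,.2],max_speed=.3)
bot.line_to(P+[0,0,.2],max_speed=.3)
bot.line_to(P+[0,0,.135],max_speed=.15)
print(bot.read_clock(),bot.read_tool_pos(),bot.read_opening())
m=np.zeros((480,800,3),np.uint8)
for i,n in enumerate(("side","top")):
    p,d=bot.snapshot(n); np.savez("pics/%s2.npz"%n,p=p,d=d)
    u,v=proj(n,P+[0,0,.07])[0]; print(n,u,v,proj(n,P+[0,0,.056]))
    u,v=int(u),int(v); m[:480,i*402:i*402+398]=cv2.resize(p[v-30:v+30,u-25:u+25],(398,480),interpolation=cv2.INTER_NEAREST); print("crop",u-25,v-30)
save("z2.png",m)
E
```

```text
[0.41991651 0.13898083 0.19943467] [ 0.59165254  0.50268389 -0.01674137  1.05137107  0.          0.07503508]
8.6083
10.5 [0.5296683  0.35516431 0.13583397] 0.24256778807840798
side 217.9537150202677 151.01268112965323 [[218.15909396 153.9839401 ]]
crop 192 121
top 148.6880601930419 205.12064300058745 [[150.22682148 205.53566196]]
crop 123 175
```

View pics/z2.png

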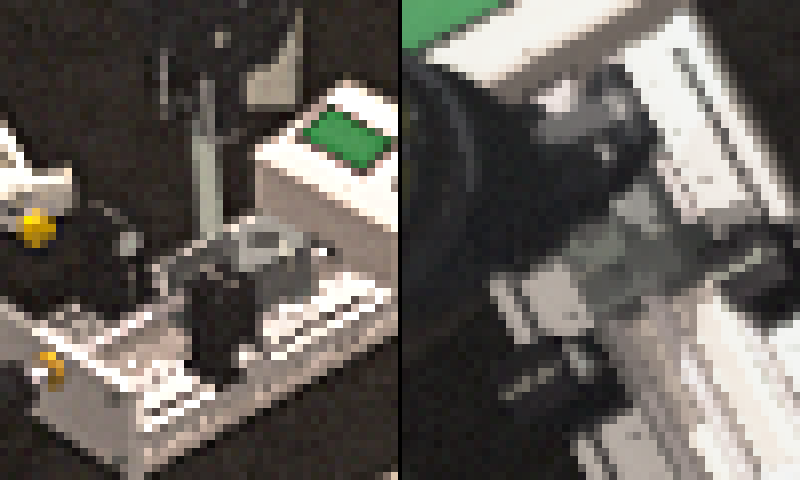

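```bash
python3 - <<'E'
from h import *
np.set_printoptions(linewidth=250)
a=np.load("pics/side0.npz")["p"]; b=np.load("pics/side2.npz")["p"]
P=np.array([.5298,.3560,.056]); print("pred pockets side",proj("side",[P,P+.034*EX]).round(2))
print("cols 210..236 rows 144..162"); print(a[144:163,210:236,1])
T=np.array(bot.read_tool_pos()); print(T)
for z in(.07,.08,.09,.10): print(z,proj("side",[T[0],T[1],z]).round(2),proj("top",[T[0],T[1],z]).round(2))
print("now rows 134..154 cols 210..228");print(b[134:154,210:228,1])
t0=np.load("pics/top0.npz")["p"];b=np.load("pics/top2.npz")["p"]
print("top now rows 195..214 cols 138..160 R");print(b[195:214,138:160,1])
E
```

```text
pred pockets side [[218.16 153.98]
 [224.53 150.72]]
cols 210..236 rows 144..162
[[ 43  47  43  43  44  49  43  51  43  47  46  46  39  52 158 146 139 137 133 129 125 167 255 255 255 245]
 [ 43  46  46  44  47  46  48  49  53  44  51  50  40  51 158 141 139 134 138 141 135 128 149 220 255 255]
 [ 48  43  43  49  44  47  41  47  49  47  43  46  32  53 150 144 139 139 136 138 142 135 132 123 154 225]
 [ 48  51  47  46  47  43  47  42  46  40  35  34  63  86 124 150 138 141 137 136 134 136 136 136 127 126]
 [ 40  45  43  43  40  48  43  40  36  35  65 104 185 255 179 178 163 148 136 138 141 136 140 139 131 131]
 [ 42  45  46  47  50  39  35  37  60  98 183 251 174 166 167 166 166 174 164 152 136 136 136 144 138 140]
 [ 35  44  44  40  35  25  61  92 183 251 169 170 168 127  89  88  86 165 170 174 117 101 132 141 139 133]
 [ 30  41  34  26  62  96 188 251 174 168 171 164 168 118  84  86  97 220 175 169 122  60  99  99 140 140]
 [ 30  34  64  97 186 255 224 166 166 169 171 172 171 179 180 181 182 227 199  68  86 204 255  41 110 139]
 [ 45 123 182 253 171 167 156 118 119  88 117 174 176 17
[... 3813 characters left out ...]
1 114 115 117 117 117 109  85  83  81  82  83  84  76  63  61]
 [ 37  46  57  93 119  94  91  98 109 112 113 104  80  83  83  83  84  84  85  84  65  60]
 [ 33  80 110 120 164 134  96  89 113 101  80  68  64  80  87  84  88  85  85  85  69  63]
 [ 79 134 167 172 171 173 114 112  90  85  83  77  74  78 102  92 100  86  74  72  66  62]
 [161 173 171 171 171 171 127  90  84  84  85  83  83  87 103 104 103  86  67  63  68  78]
 [152 169 171 173 172 171 170 102  84  85  85  88  87 102 101  94  98  90  70  77 106 135]
 [ 79 163 174 170 172 171 171 127  86  86  87  99 100  85  67 128 137 127 102 138 138 137]
 [ 60 154 171 173 170 168 164 172 106 101 104  84  67  62  65  95 144 140 135 164 149 142]]
```

```bash
cat >> h.py <<'E'
def step(cmd,v=.05):
    bot.line_to(cmd,max_speed=v); return np.array(bot.read_tool_pos()),np.array(bot.read_contact_force())
def insert(xy,z0,z1,f0,dz=.004,fmax=6):
    """descend from z0 to z1 (commanded); stop on upward force"""
    z=z0
    while z>z1+1e-6:
        z=max(z-dz,z1); T,f=step([*xy,z]); g=f-f0
        print("z %.4f at %s f %s"%(z,T.round(4),g.round(1)))
        if g[2]>fmax: return z,False
    return z,True
E
python3 - <<'E'
from h import *
f0=np.array(bot.read_contact_force()); print(f0)
print(insert((.5290,.3557),.135,.086,f0)); bot.pause(.2)
print(bot.read_tool_pos(),bot.read_contact_force()-f0,bot.read_clock())
E
```

```text
[0.69674258 0.21830786 0.17312278]
z 0.1310 at [0.529  0.3558 0.1313] f [-1.1 -1.  -0.4]
z 0.1270 at [0.5287 0.3556 0.1266] f [-0.4 -0.7 -1. ]
z 0.1230 at [0.5287 0.3555 0.1225] f [-0.4 -0.1  0.1]
z 0.1190 at [0.5288 0.3555 0.1186] f [-1.3  0.1 -0.2]
z 0.1150 at [0.529  0.3559 0.1148] f [-0.6 -0.  -0.8]
z 0.1110 at [0.5289 0.3559 0.1107] f [-0.3  0.6 -0.7]
z 0.1070 at [0.5288 0.3558 0.1067] f [-0.4  1.4 -2.2]
z 0.1030 at [0.5289 0.3558 0.1026] f [-0.9  1.  -1.6]
z 0.0990 at [0.5288 0.3557 0.0986] f [-0.7  2.4 -1.7]
z 0.0950 at [0.5289 0.3557 0.0946] f [-0.1  2.  -1.2]
z 0.0910 at [0.5289 0.3557 0.0906] f [ 0.5  1.8 -2.5]
z 0.0870 at [0.5296 0.3561 0.0879] f [-0.1  1.7  4.8]
z 0.0860 at [0.53   0.3563 0.0877] f [-1.   2.1  8.1]
(0.086, False)
[0.52998913 0.35627254 0.08771635] [-0.54116065  1.67985656  8.72397977] 14.05
```

```bash
python3 - <<'E'
from h import *
bot.line_to([.529,.3557,.0875],max_speed=.05)
bot.gripper_to(.5,25); bot.line_to([.529,.3557,.2],max_speed=.2)
s=np.array([.4472,-.0871,0])
bot.line_to([.44,.2,.2],max_speed=.35)
bot.line_to([.43,-.02,.2],max_speed=.35)
m=np.zeros((480,800,3),np.uint8); P=np.array([.5295,.3558,.1])
for i,n in enumerate(("side","top")):
    p,d=bot.snapshot(n); np.savez("pics/%s3.npz"%n,p=p,d=d); u,v=proj(n,P)[0].astype(int)
    m[:480,i*402:i*402+398]=cv2.resize(p[v-30:v+30,u-25:u+25],(398,480),interpolation=cv2.INTER_NEAREST); print("crop",n,u-25,v-30)
save("z3.png",m)
bot.line_to(s+[0,0,.16],max_speed=.3); bot.pause(.15); f0=np.array(bot.read_contact_force())
bot.line_to(s+[0,0,.080],max_speed=.12); print(bot.read_tool_pos(),bot.read_contact_force()-f0)
bot.gripper_to(0,25); print("open",bot.read_opening(),bot.read_grip_force(),bot.read_tool_pos(),bot.read_contact_force()-f0)
bot.line_to(s+[0,0,.19],max_speed=.2); print("open",bot.read_opening(),bot.read_clock())
E
```

```text
crop side 192 114
crop top 120 174
[ 0.44775218 -0.08706451  0.08059266] [-0.02451507 -0.70139406  0.31227712]
open 0.17802558912262784 24.388012290000916 [ 0.44804318 -0.08721044  0.08083128] [ 0.02135812 -0.63594319  5.27877896]
open 0.17589511638968164 19.3333
```

View pics/z3.png

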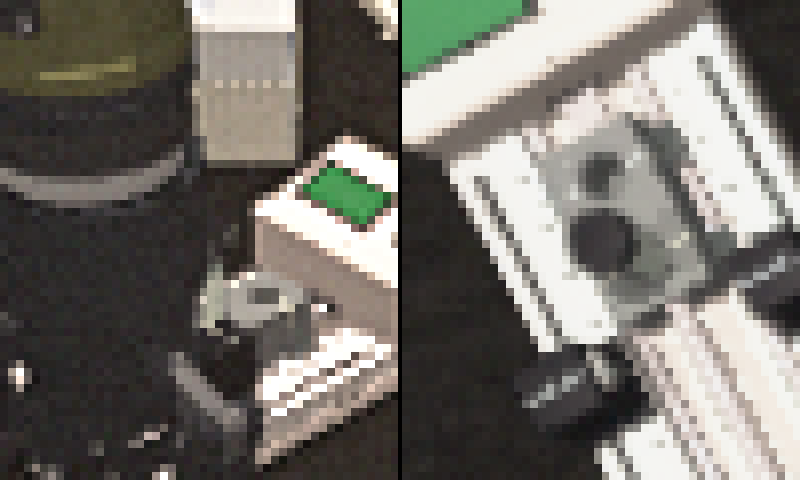

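The standard stands in the front pocket, with its cap at (605,243) in the right crop and its shank running down to (645,285). Next is the sample.

```bash
python3 - <<'E'
from h import *
C=cloud("top",np.load("pics/top3.npz")["d"]); m=(np.hypot(C[...,0]-.529,C[...,1]-.357)<.02)&(C[...,2]>.105)
q=C[m]; print("std cap",len(q),q.mean(0))
R=np.array([.5588,.3726,0])
bot.line_to([.42,.1,.22],max_speed=.35); bot.line_to([.46,.25,.22],max_speed=.35); bot.line_to(R+[0,0,.2],max_speed=.3)
bot.line_to(R+[0,0,.150],max_speed=.15); bot.pause(.2); f0=np.array(bot.read_contact_force())
print(bot.read_tool_pos(),bot.read_opening(),bot.read_clock())
p,d=bot.snapshot("side"); np.savez("pics/side4.npz",p=p,d=d)
T=np.array(bot.read_tool_pos()); print([proj("side",[T[0],T[1],z]).round(1).tolist() for z in(.072,.08,.09,.1)])
np.set_printoptions(linewidth=200); print(p[138:154,216:234,1])
print(insert(R[:2],.150,.0975,f0)); bot.pause(.2)
print(bot.read_tool_pos(),bot.read_contact_force()-f0,bot.read_clock())
E
```

```text
std cap 61 [0.52963791 0.35536239 0.11190115]
[0.5595423  0.37289452 0.15172781] 0.17566111283073788 21.9833
[[[224.4, 147.3]], [[224.3, 145.6]], [[224.1, 143.5]], [[224.0, 141.3]]]
[[ 47  47  47  38  40  38  53 144 156 149 175 255 228  89  82 136 142 151]
 [ 45  37  42  38  38  40  48 141 158 151 241 255 255 255 237  90 100 141]
 [ 42  44  42  42  37  40  40 117 150 144 236 255 253 255 255 255 241  94]
 [ 30  36  38  37  40  37  41 107 158 145 190 255 255 253 253 255 255 255]
 [ 43  34  46  47  56  43  40 111 159 143 112 162 243 255 255 250 253 255]
 [ 87  29  39  41  75  42  40 104 158 146 120 124 117 169 244 255 255 252]
 [ 67  49  45  44  87  48  36  83 162 147 128 126 121 122 118 150 247 254]
 [ 53  57  51  57  38  34  40  65 171 144 126 129 130 127 123 120 131 200]
 [ 46  87  90  71  39  38  29  44 144 128 133 133 123 125 128 124 121 120]
 [ 49 109 114 114  30  31  59  68 110 121 132 134 127 131 130 128 124 127]
 [ 50 137 143 140  41  84 170 195  69  94 105 119 133 129 129 129 128 131]
 [ 44 151 172 172 117 192  64  90  79  79  78  95 164 141 128 123 128 133]
 [ 47 150 166 166 
[... 417 characters left out ...]
1375] f [ 0.5 -0.1 -0.4]
z 0.1340 at [0.5585 0.3724 0.1336] f [-0.1  0.5  0.6]
z 0.1300 at [0.5586 0.3724 0.1296] f [ 1.2 -0.1 -0.2]
z 0.1260 at [0.5587 0.3726 0.1257] f [0.7 0.6 0.4]
z 0.1220 at [0.5586 0.3725 0.1216] f [ 0.2  1.  -0.1]
z 0.1180 at [0.5586 0.3725 0.1176] f [0.8 1.5 0.4]
z 0.1140 at [0.5586 0.3726 0.1136] f [ 0.4  0.6 -0.3]
z 0.1100 at [0.5586 0.3725 0.1096] f [0.4 0.4 0.6]
z 0.1060 at [0.5586 0.3725 0.1056] f [ 0.4  0.9 -1.1]
z 0.1020 at [0.5587 0.3726 0.1016] f [ 0.6  0.6 -1.3]
z 0.0980 at [0.5594 0.3729 0.0989] f [0.5 0.6 4.8]
z 0.0975 at [0.5596 0.3731 0.0988] f [0.9 0.5 8.2]
(0.0975, False)
[0.55959907 0.37306658 0.09882391] [-0.09062778  1.20678829  6.9346782 ] 25.7333
```

```bash
python3 - <<'E'
from h import *
R=np.array([.5588,.3726,0])
bot.line_to(R+[0,0,.0985],max_speed=.05); bot.gripper_to(.45,25)
bot.line_to(R+[0,0,.22],max_speed=.2)
bot.line_to([.43,.12,.24],max_speed=.35); bot.pause(.1)
m=np.zeros((560,800,3),np.uint8)
for i,n in enumerate(("side","top")):
    p,d=bot.snapshot(n); np.savez("pics/%s5.npz"%n,p=p,d=d); C=cloud(n,d); X,Y,Z=np.moveaxis(C,-1,0)
    r=C-np.array([.5292,.3557,0]); a=r@EX; b=r@EY
    k=(a<-.105)&(a>-.17)&(abs(b)<.025)&(Z>.047)&(Z<.068)&(p.max(2)<120); v,u=np.nonzero(k)
    print(n,"knob a,b range",k.sum(),np.percentile(a[k],[2,50,98]).round(4),np.percentile(b[k],[2,50,98]).round(4))
    w=(a<-.06)&(a>-.2)&(abs(b)<.05)&(Z>.054)&(Z<.066)&(p.min(2)>120); print("plate a",w.sum(),np.percentile(a[w],[2,50,98]).round(4) if w.any() else "")
    for nm,z0,o in(("std",.105,0),("sam",.117,.034)):
        k=(np.hypot(a-o,b)<.017)&(Z>z0)&(Z<.14); print(nm,k.sum(),a[k].mean().round(4),b[k].mean().round(4),Z[k].max().round(3))
    u,v=proj(n,[.49,.335,.06])[0].astype(int)
    m[:560,i*402:i*402+398]=cv2.resize(p[v-42:v+42,u-30:u+30],(398,560),interpolation=cv2.INTER_NEAREST)
save("z5.png",m); print(bot.read_clock(),bot.ik([.4144-.07*EX[0],.2905-.07*EX[1],.026],Q))
E
```

```text
side knob a,b range 33 [-0.1462 -0.1355 -0.1157] [-0.0131 -0.0062  0.0049]
plate a 35 [-0.1088 -0.0982 -0.0924]
std 25 -0.0015 -0.0047 0.117
sam 15 0.0327 -0.0031 0.129Traceback (most recent call last):
  File "<stdin>", line 11, in <module>
    return _quantile_unchecked(
        a, q, axis, out, overwrite_input, method, keepdims, weights)
    return _ureduce(a,
                    func=_quantile_ureduce_func,
    ...<5 lines>...
                    overwrite_input=overwrite_input,
                    method=method)
    r = func(a, **kwargs)
    result = _quantile(arr,
                       quantiles=q,
    ...<2 lines>...
                       out=out,
                       weights=wgt)
    slices_having_nans = np.isnan(arr[-1, ...])
                                  ~~~^^^^^^^^^
IndexError: index -1 is out of bounds for axis 0 with size 0
```

```bash
python3 - <<'E'
from h import *
z=np.load("pics/top0.npz"); p=z["p"]; C=cloud("top",z["d"]); r=C-np.array([.5292,.3557,0]); a=r@EX; b=r@EY; Z=C[...,2]
k=(a<-.112)&(a>-.16)&(abs(b)<.022)&(Z>.045)&(Z<.068)&(p.max(2)<120)
print("knob",k.sum(),np.percentile(a[k],[2,50,98]).round(4),np.percentile(b[k],[2,50,98]).round(4))
w=(a<-.06)&(a>-.13)&(abs(b)<.05)&(Z>.054)&(Z<.066); print("plate",w.sum(),np.percentile(a[w],[2,50,98]).round(4))
K=np.array([.5292,.3557,0])-.1315*EX; print(K,bot.read_clock(),bot.ik(K-.07*EX+[0,0,.026],Q))
bot.gripper_to(.6,60); bot.line_to(K+[0,0,.15],max_speed=.3); bot.pause(.1)
t,d=bot.snapshot("side"); np.savez("pics/side5b.npz",p=t,d=d); C=cloud("side",d); r=C-np.array([.5292,.3557,0]); a=r@EX; b=r@EY
for nm,z0,o in(("std",.105,0),("sam",.117,.034)):
    k=(np.hypot(a-o,b)<.017)&(C[...,2]>z0)&(C[...,2]<.14); print(nm,k.sum(),a[k].mean().round(4),b[k].mean().round(4),C[...,2][k].max().round(3))
u,v=proj("side",[.48,.33,.08])[0].astype(int); save("z5.png",cv2.resize(t[v-35:v+35,u-35:u+35],(560,560),interpolation=cv2.INTER_NEAREST)); print(bot.read_clock())
E
```

```text
knob 83 [-0.1477 -0.1355 -0.1227] [-0.011  -0.0006  0.0123]
plate 114 [-0.1282 -0.0996 -0.095 ]
[0.41486142 0.29074664 0.        ] 28.25 [ 0.6264245   0.31482878 -0.67858992  0.57737762  0.          0.10980704]
std 24 -0.0009 -0.0046 0.118
sam 14 0.0323 -0.0043 0.13
29.475
```

View pics/z5.png

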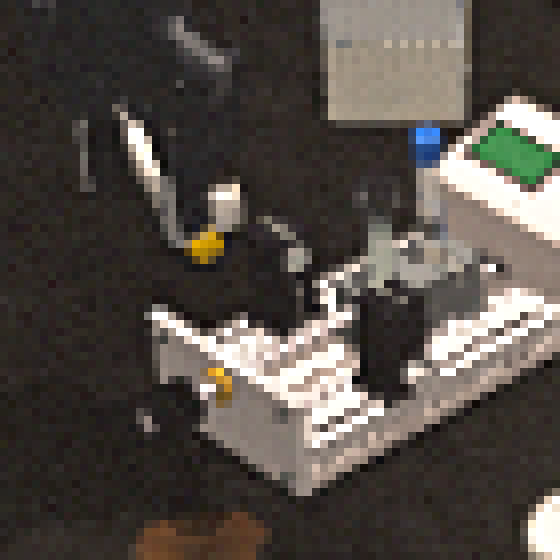

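Both tubes stand upright, the blue cap at (427,145) and the standard at (380,240). Next I'll pinch the knob and pull to the first stop.

```bash
python3 - <<'E'
from h import *
K=np.array([.5292,.3557,0])-.134*EX
bot.line_to(K+[0,0,.15],max_speed=.1); f0=np.array(bot.read_contact_force())
bot.line_to(K+[0,0,.028],max_speed=.12); print(bot.read_contact_force()-f0)
bot.gripper_to(0,60); bot.pause(.2)
T0=np.array(bot.read_tool_pos()); print("open",bot.read_opening(),bot.read_grip_force(),T0,bot.read_contact_force()-f0)
np.savez("grasp.npz",T0=T0,f0=f0)
tgt=.0315; off=0
bot.line_to(T0-tgt*EX,max_speed=.03); bot.pause(.2)
T=np.array(bot.read_tool_pos()); print("pull",(T0-T)@EX,(T-T0)@EY,T[2],bot.read_contact_force()-f0,bot.read_clock())
for n in("side","top"):
    p,d=bot.snapshot(n); np.savez("pics/%s6.npz"%n,p=p,d=d)
print(bot.read_clock())
s=np.load("pics/side6.npz")["p"]; t=np.load("pics/top6.npz")["p"]; m=np.zeros((560,800,3),np.uint8)
u,v=proj("side",[.50,.34,.08])[0].astype(int); m[:,:398]=cv2.resize(s[v-35:v+35,u-25:u+25],(398,560),interpolation=cv2.INTER_NEAREST)
u,v=proj("top",[.50,.34,.08])[0].astype(int); m[:,402:]=cv2.resize(t[v-35:v+35,u-25:u+25],(398,560),interpolation=cv2.INTER_NEAREST); save("z6.png",m)
E
```

```text
[-0.18155968 -1.22242847  0.76880771]
open 0.26915163530582187 58.56378793716431 [0.41304832 0.29017065 0.02891219] [-1.8358411  -0.05589193  6.06497532]
pull 0.03140361231225658 -8.283794441640521e-05 0.028918793426329744 [2.5481082  1.01923794 5.13078166] 32.8417
32.9417
```

View pics/z6.png

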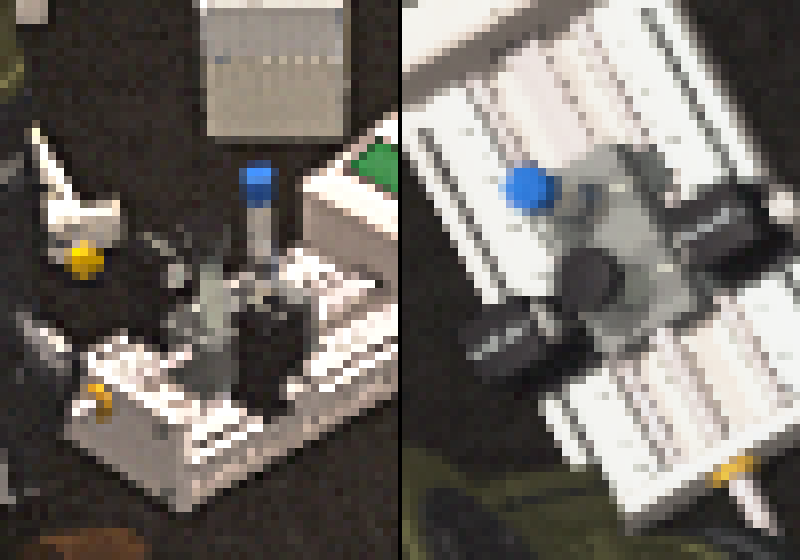

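Both tubes are still upright, with the standard's cap at (590,280) in the right crop, between the beam lines at about (503,347) and (717,243). I'll check the offset numerically.

```bash
python3 - <<'E'
from h import *
p=np.load("pics/top6.npz"); C=cloud("top",p["d"]); p=p["p"].astype(int); r=C-np.array([.5292,.3557,0]); a=r@EX; b=r@EY; Z=C[...,2]
k=(np.hypot(a+.0315,b)<.02)&(Z>.105); print("std cap a,b",k.sum(),a[k].mean(),b[k].mean(), "before", (np.array([.52964,.35536])-[.5292,.3557])@EX[:2])
# bright line pixels on the post tops, both stills
for s in(-1,1):
    m=(Z>.075)&(Z<.09)&(abs(b-.041*s)<.016)&(abs(a+.0315)<.016); v,u=np.nonzero(m); g=p[v,u].mean(1); print("post a mid",(a[m].min()+a[m].max())/2,a[m].mean(),len(g))
    w=np.clip(g-85,0,None); c=[(w*u).sum()/w.sum(),(w*v).sum()/w.sum()]; W=onplane("top",c,.082)[0]; print(" line a,b",(W-[.5292,.3557,0])@EX,(W-[.5292,.3557,0])@EY)
from meas import holes
W=onplane("top",holes(),.056)-[.5292,.3557,0]; print("pockets home a,b",W@EX,W@EY)
# front-edge/pocket now: rim pixels hidden; carriage front/rear edges before vs now
for f in("top0","top6"):
    z=np.load("pics/%s.npz"%f); C=cloud("top",z["d"]); r=C-np.array([.5292,.3557,0]); a=r@EX; b=r@EY; k=(C[...,2]>.05)&(C[...,2]<.061)&(abs(b)<.02)&(a>-.075)&(a<.075)
    print(f,"carriage a",np.percentile(a[k],[1,3,97,99]).round(4),k.sum())
print(bot.read_clock())
E
```

```text
std cap a,b 59 -0.032135059893677896 -0.0006010334436481464 before 0.00021463753434365084
post a mid -0.030838718076555367 -0.030710871381766532 89
 line a,b -0.02810362490589896 -0.038009184678653433
post a mid -0.030887882245723045 -0.031081890652616156 90
 line a,b -0.03075788479071812 0.038247326753780585
pockets home a,b [0.00059408 0.03438241] [0.00140563 0.00118432]
top0 carriage a [-0.0197 -0.0163  0.073   0.0736] 284
top6 carriage a [-0.0483 -0.0475  0.0735  0.0741] 216
32.9417
```

```bash
python3 - <<'E'
from h import *
g=np.load("grasp.npz"); T0,f0=g["T0"],g["f0"]
bot.pause(1.2); T=np.array(bot.read_tool_pos()); print((T0-T)@EX)
c=.0652; bot.line_to(T0-c*EX,max_speed=.03); bot.pause(.3)
T=np.array(bot.read_tool_pos()); print("pull",(T0-T)@EX,(T-T0)@EY,bot.read_contact_force()-f0,bot.read_grip_force(),bot.read_clock())
p,d=bot.snapshot("top"); np.savez("pics/top7.npz",p=p,d=d); C=cloud("top",d); r=C-np.array([.5292,.3557,0]); a=r@EX; b=r@EY; Z=C[...,2]
for nm,o,z0 in(("std",-.0652,.1),("sam",-.0312,.112)):
    k=(np.hypot(a-o,b)<.02)&(Z>z0)&(Z<.14); print(nm,k.sum(),a[k].mean().round(4),b[k].mean().round(4),Z[k].max().round(3))
k=(C[...,2]>.05)&(C[...,2]<.061)&(abs(b)<.02)&(a>-.11)&(a<.03); print("carriage a",np.percentile(a[k],[1,3,97]).round(4))
u,v=proj("top",[.49,.335,.08])[0].astype(int); save("z7.png",cv2.resize(p[v-35:v+35,u-30:u+30],(480,560),interpolation=cv2.INTER_NEAREST))
E
```

```text
0.03144673970837108
pull 0.06480407506208687 -0.00019423478208519128 [5.86447399 0.65371561 3.07297875] 58.74543786048889 35.7167
std 64 -0.0663 -0.0005 0.117
sam 35 -0.0326 -0.0001 0.127
carriage a [-0.1059 -0.1028 -0.0163]
```

View pics/z7.png

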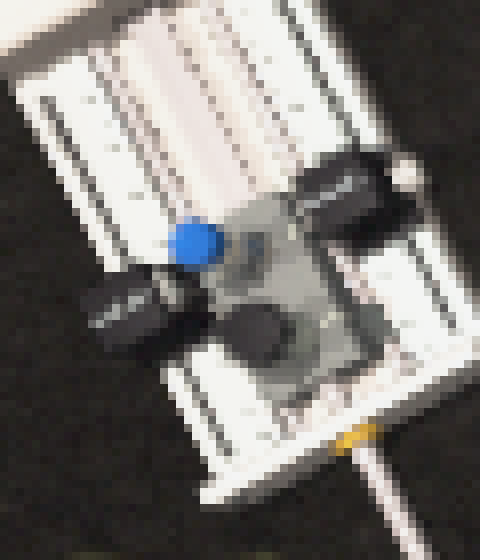

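The sample (blue cap at (195,243)) stands in line with the beam lines at (120,320) and (340,190), and the standard is at (258,332). The pull reads 64.8 mm against about 65.1 mm wanted, and the knob is held at 58 N, so I'm handing in.

```bash
python3 -c "
from h import *
print(bot.hand_in())"
```

```text
the job is handed in; nothing more can be done
None
```

I handed the job in at about 36 s on the robot's clock: the standard is in the front pocket, the sample is in line with the beam, and the knob is held against its spring after a pause of over 1 s with the standard in line; the hand-in returned no verdict.

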